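# Count out two seal balls

### The job

At the border-post counter, pick up the pouring cup with the black block handle that holds three steel seal balls, and tip it little by little over the steel tray until exactly two balls have dropped into the tray. Then turn it upright, stand it on the counter (not in the tray) with the third ball still inside, and let go.

Things in the scene. Friction and masses are not known exactly. Their poses are not given: they have to be found in the camera images.
- cup: pouring cup, 0.2 kg, spout to its -x; origin on its underside below the handle, z up. Clear-walled 24 mm channel, walls 62 high; ramp rises from rear wall (inner face x +28) to open lip at x -32, z 39. Base x -22 to +40, y +-31. Handle: black square-cut block on a bridge, 16 (x) by 26 (y), z 70 to 114, centred on x = y = 0; grip at z 95. (Another cup, round and empty, has a round knob.)
- tray: fixed square-cornered steel tray, 170 mm (x) by 160 mm (y) outside, walls 4 mm thick and 45 mm high, floor 4 mm thick, open at the top; origin at the centre of its underside on the counter
- seal_front: dull steel ball, 20 mm diameter, 45 g, origin at its centre; front one of the three in single file in the cup, at the start at (-17, 0, 46) mm in the cup's frame. The ramp under it rises 14 degrees to the spout: it rolls out over the lip when the cup is tipped spout-down by about that angle, as the first
- seal_middle: dull steel ball, 20 mm diameter, 45 g, origin at its centre; middle one of the three in single file in the cup, at the start at (+2, 0, 39) mm in the cup's frame. The ramp under it rises 26 degrees to the spout: it rolls out over the lip when the cup is tipped spout-down by about that angle, as the second
- seal_rear: dull steel ball, 20 mm diameter, 45 g, origin at its centre; rear one of the three in single file in the cup, at the start at (+18, 0, 28) mm in the cup's frame. The ramp under it rises 44 degrees to the spout: it rolls out over the lip when the cup is tipped spout-down by about that angle; it is to stay in the cup

How it is judged:
By the outcome, as a careful person would: the job done as asked, in the order asked, and still so for the second after the job is handed in, with the robot touching nothing.
It also fails if it takes over 70 s, if anything falls off the work surface, if the arm or the gripper's body presses on something with over 40 N, if the wrist force passes 120 N, or if a joint passes its speed limit or range.

### The arm

A 6-joint arm with a two-finger parallel gripper is mounted at the origin on the work surface. World frame = base frame: x ahead of the robot, y to its left, z up, the work surface at z = 0. Lengths are in m, angles in rad, forces in N, time in s.
With the tool pointing down it reaches from about 0.275 to 0.875 m from the base axis. Payload 12.5 kg.
Tool frame: the origin (TCP) lies at the very end of the fingers, on their centre line; the grasp point (between the pads) lies 19 mm behind it; z points along the fingers, x is the direction in which the jaws open and shut, and the axes are right-handed (so a half turn about z gives the same grasp; the last joint's range is limited). The gripper opens to 85 mm and grips with 20 to 120 N. Pads are 22 mm wide; open, the fingers measure 114 mm over their backs; the gripper's body (76 mm by 85 mm) begins 54 mm behind the grasp point. The pads swing forward as they close: fully open they stand 13 mm farther back than shut.
Start: joints at [-1.215, 0.351, 1.652, -0, 1.139, -0.085], TCP at [0.235, -0.497, 0.231] pointing down, gripper open.
Joint ranges: [-2.75, 2.75], [-0.79, 2.1], [0.01, 2.65], [-1.57, 4.71], [0.07, 3.14], [-2.87, 2.87]. Speed limits (rad/s): [2.22, 2.22, 2.79, 3.14, 3.14, 3.14].

### API

Orientations are given as a unit quaternion [x, y, z, w].
In Python, from plant import r gives the robot as it stands.
- The arm moves only by the tool move_arm, never from a script. Its argument "deltas" is a list of rows, each a list of 7 numbers: the turn, a rotation vector about the tool's x, y, z in degrees, then the shift along the tool's x, y, z in m, then the closure, from 0 (fully open) to 1 (shut). A call has 1 to 20 rows; each row shifts and turns the commanded pose from where the row before left it, along the tool's axes as they then stand; what a row does not reach is not made up. A row lasts 1/12 s, in which the tool goes at most 41.7 mm and 7.16 degrees, less where a joint would pass 70% of its speed; a pose out of reach is approached as far as the arm can. A call with a gripper value outside its range is refused whole. The fingers move at their own pace and stop on an object; "newtons" is the grip in N (left out, the last holds). Time passes only in rows, so rows that do not move let the fingers close. It gives the time, the measured TCP pose, the force and the opening at its end, in the units of the state.
- r.get_obs(): the state, without advancing time (a new reading comes with each control period).
- r.capture(name): name is "scene" or "top"; returns the picture (400x640x3 uint8, blue, green, red); there is no depth.
- r.camera_info(name): a dict with "vertical_fov" (degrees; the focal length in pixels is half the picture's height over the tangent of half this angle, whatever the lens; pixels are square), "cx", "cy" (the principal point, pixels), "k1" (the pictures are not rectified: a ray, as slopes to the right and down, at radius r is drawn at 1 + k1 r^2 times it, then the intrinsics apply), "R" (3x3) and "t" (3): a world point X has camera coordinates R X + t. Camera axes: x right, y down, z forward; pixel columns grow to the right and rows downward; lengths in m; the calibration is good to about 2 mm. A picture is of the moment at which its call begins. camera_info takes no time and is no camera call.
- r.job_done(): hands the job in, once; it reports no verdict.
Trained networks look in the newest picture that a camera, given by its name, has taken for a name from the list of things; names that differ only in an ending like _2 or _b are one class to them, and where a whole thing is asked for, a point or a joint stands for the part that bears it (a point fixed in the world has none). Each returns a list of dicts, best first, with "score" (0 to 1); they miss things now and then, are a little off and sometimes report something else, mostly with a low value. They report only what shows in the picture. A call takes as long as a camera call.
- r.find_in(label, camera): "at" ([column, row] in pixels, amid what is visible of it).
- r.outline_of(label, camera): "mask" (400x640 bool, what is visible of it) and "at" ([column, row] in pixels, amid what is visible of it).
- r.tip_of(label, camera): "at" ([column, row] in pixels: a listed point, or the origin of a listed thing).
The state is a dict: "time": time; "joint_positions": joint angles; "dq": joint speeds; "joint_efforts": joint torques, N m; "position": TCP position; "orientation": TCP orientation; "force": force on the tool from outside, world axes, zero at the start; "ft_torque": the same for the moment, N m; "width": finger opening in m.
Only numpy, scipy, OpenCV 4.12 (cv2) and the standard library are available. Lean on these libraries where they do the work, as an engineer would, in place of code of your own. Each camera call takes 0.05 s, during which the arm holds its last target.

## Working session

There is one attempt and no reset: what is moved stays moved. The work goes in short steps, Python scripts to look and compute and a tool call to move; the robot and the scene stay as the last step left them, time stands still between calls to the robot, and variables do not carry over. Pictures are saved under pics/ and viewed, and the job is handed in when it is done.

Besides the shell and the picture viewer there is one more tool, called after "Call:" by a JSON object that holds its "fn" and its "kwargs". move_arm: Moves the arm, as the interface text tells. Its arguments: {"type":"object","properties":{"deltas":{"type":"array","items":{"type":"array","items":{"type":"number"}}},"newtons":{"type":"number"}},"required":["deltas"]}

```bash
ls; mkdir -p pics; python3 - <<'E'
from plant import r
import cv2,numpy as np
o=r.get_obs();print({k:np.round(v,4).tolist() for k,v in o.items()})
for c in ("scene","top"):
    im=r.capture(c);cv2.imwrite(f"pics/{c}0.png",im)
    i=r.camera_info(c);print(c,i)
    for l in ("cup","tray","seal_front"):
        print(l,[(np.round(d["at"],1).tolist(),round(d["score"],2)) for d in r.find_in(l,c)])
    print("tip",[(np.round(d["at"],1).tolist(),round(d["score"],2)) for d in r.tip_of("cup",c)],[(np.round(d["at"],1).tolist(),round(d["score"],2)) for d in r.tip_of("tray",c)])
E
```

```text
pics
{'time': 0.0, 'joint_positions': [-1.2146, 0.3512, 1.6525, 0.0, 1.1391, -0.0846], 'dq': [0.001, 0.0004, -0.0002, -0.0008, -0.0002, 0.0003], 'joint_efforts': [-0.0014, -50.611, -29.1405, -0.0002, 0.0046, -0.0], 'position': [0.2346, -0.4971, 0.2308], 'orientation': [0.8446, -0.5354, -0.0005, -0.0004], 'force': [-0.2874, -0.741, -0.276], 'ft_torque': [-0.0531, 0.0518, -0.0046], 'width': 0.0857}
scene {'vertical_fov': 48.84228403178888, 'cx': 309.93451901864154, 'cy': 189.37408147052108, 'k1': -0.0361006540333121, 'R': array([[-0.03124492,  0.99937567, -0.01649331],
       [ 0.72897142,  0.01149502, -0.68444761],
       [-0.6838307 , -0.03340866, -0.72887546]]), 't': array([-0.00680564, -0.37595324,  1.37635533])}
cup [([424.6, 184.9], 0.72)]
tray [([282.5, 177.9], 0.72)]
seal_front []
tip [([421.6, 192.0], 0.56)] [([285.2, 181.4], 0.65)]
top {'vertical_fov': 44.391521038243965, 'cx': 316.3847153035462, 'cy': 203.0212154078828, 'k1': 0.04258767322287783, 'R': array([[-0.04067182, -0.99915777, -0.00543622],
       [-0.97457569,  0.04086979, -0.22029955],
       [ 0.22033618, -0.00366198, -0.97541712]]), 't': array([0.03281106, 0.53421885, 0.85879209])}
cup [([179.6, 219.9], 0.68)]
tray [([339.2, 228.0], 0.83)]
seal_front [([172.7, 228.5], 0.46)]
tip [([179.3, 221.0], 0.79)] [([343.5, 231.5], 0.55)]
```

View pics/scene0.png

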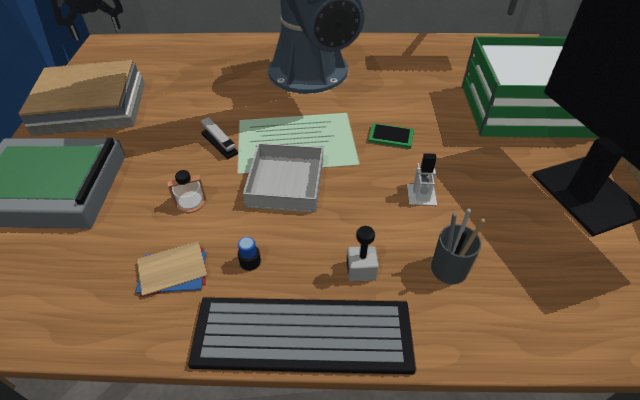

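View pics/top0.png

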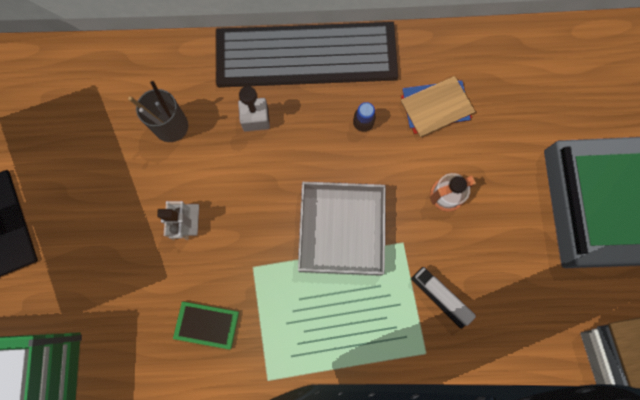

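The cup with the block handle shows at (424,185) in scene and (180,220) in top. The tray is at (285,178) in scene and (342,228) in top, and the round decoy is at (187,190) in scene. I'll zoom in on the cup and tray.

```bash
cat > h.py <<'E'
import numpy as np,cv2
from plant import r
def proj(c,X):
    i=r.camera_info(c);f=200/np.tan(np.radians(i["vertical_fov"]/2))
    P=np.atleast_2d(X)@i["R"].T+i["t"];s=P[:,:2]/P[:,2:];q=(s**2).sum(1,keepdims=True)
    return s*(1+i["k1"]*q)*f+[i["cx"],i["cy"]]
def ray(c,uv):
    i=r.camera_info(c);f=200/np.tan(np.radians(i["vertical_fov"]/2))
    d=(np.array(uv,float)-[i["cx"],i["cy"]])/f;s=d.copy()
    for _ in range(20): s=d/(1+i["k1"]*(s@s))
    return -i["R"].T@i["t"], i["R"].T@np.r_[s,1]
def onz(c,uv,z):
    o,d=ray(c,uv);return o+d*(z-o[2])/d[2]
E
python3 - <<'E'
from h import *
a=cv2.imread("pics/scene0.png")[140:215,380:470];b=cv2.imread("pics/top0.png")[185:255,140:220]
cv2.imwrite("pics/zs.png",cv2.resize(a,None,fx=8,fy=8,interpolation=cv2.INTER_CUBIC))
cv2.imwrite("pics/zt.png",cv2.resize(b,None,fx=8,fy=8,interpolation=cv2.INTER_CUBIC))
print(onz("top",(343,229),0),onz("scene",(285,178),0),onz("top",(180,221),.03),onz("scene",(423,190),.03))
# tray rim corners
for p in [(302,184),(385,185),(385,273),(299,273)]: print(onz("top",p,.045))
for p in [(253,147),(323,149),(315,188),(245,186)]: print("s",onz("scene",p,.045))
E
```

```text
[ 0.49387079 -0.0398415   0.        ] [ 0.47912636 -0.03769438  0.        ] [0.51747689 0.27320468 0.03      ] [0.54146328 0.27527401 0.03      ]
[0.57702424 0.03676637 0.045     ]
[ 0.56830829 -0.12219117  0.045     ]
[ 0.40121189 -0.11012799  0.045     ]
[0.40762195 0.04807841 0.045     ]
s [ 0.4197458  -0.11660821  0.045     ]
s [0.42493318 0.05205046 0.045     ]
s [0.5532904  0.03594411 0.045     ]
s [ 0.54963595 -0.11871104  0.045     ]
```

```bash
sleep 0
```

```text
(no output)
```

View pics/zs.png

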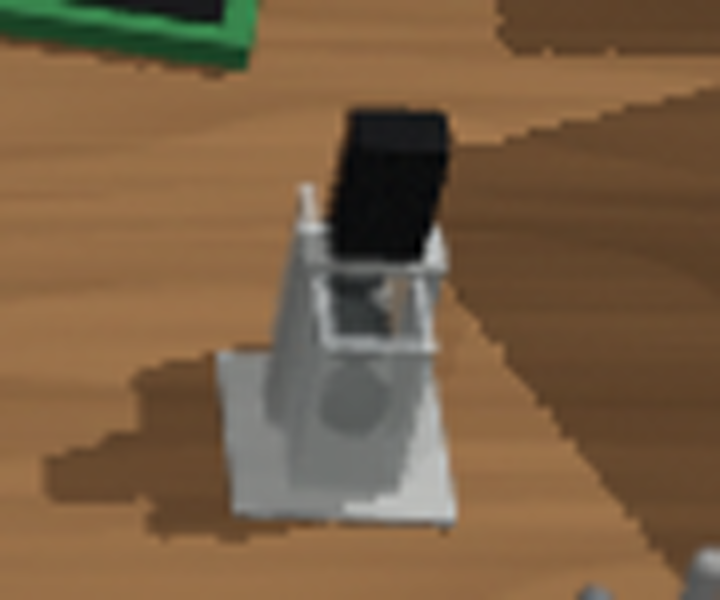

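View pics/zt.png

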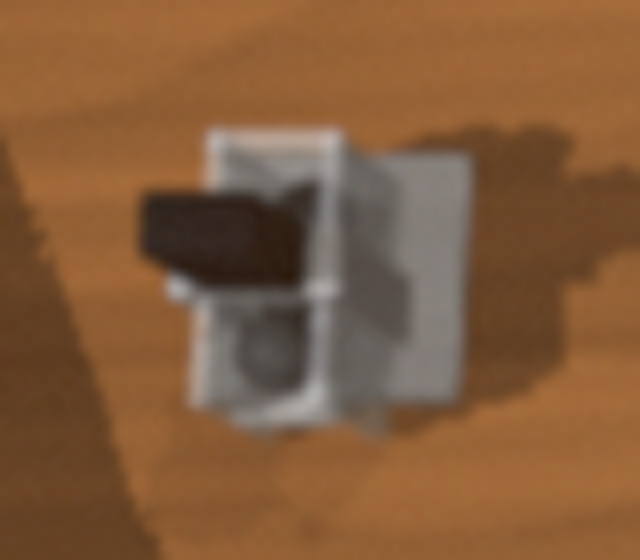

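```bash
cat > fit.py <<'E'
from h import *
from scipy.optimize import least_squares
zs=lambda x,y:("scene",(380+x/8-.4,140+y/8-.4)); zt=lambda x,y:("top",(140+x/8-.4,185+y/8-.4))
obs=[((40,-31,0),zs(232,519)),((40,31,0),zs(455,525)),((-22,-31,4),zs(217,352)),
((40,-31,4),zt(472,152)),((-22,-31,4),zt(460,405)),
((8,-13,114),zs(343,148)),((8,13,114),zs(445,150)),((-8,-13,114),zs(350,110)),((-8,13,114),zs(450,115)),
((8,13,114),zt(142,192)),((-8,13,114),zt(142,258)),
]
def T(p,X):
    c,s=np.cos(p[2]),np.sin(p[2]);X=np.array(X)/1000
    return np.array([c*X[0]-s*X[1]+p[0],s*X[0]+c*X[1]+p[1],X[2]])
f=lambda p:np.concatenate([proj(c,T(p,X))[0]-uv for X,(c,uv) in obs])
s=least_squares(f,[.52,.27,0],loss="soft_l1");print(s.x,np.degrees(s.x[2]));print(np.round(f(s.x).reshape(-1,2),1))
tr=[(x,y,45) for x in(-85,85) for y in(-80,80)]
# tray: top rim
ot=[((85,80,45),("top",(302,184))),((85,-80,45),("top",(385,185))),((-85,-80,45),("top",(385,273))),((-85,80,45),("top",(299,273))),
((-85,-80,45),("scene",(253,147))),((-85,80,45),("scene",(323,149))),((85,80,0),("scene",(314,210))),((85,-80,0),("scene",(247,208)))]
g=lambda p:np.concatenate([proj(c,T(p,X))[0]-uv for X,(c,uv) in ot])
q=least_squares(g,[.49,-.04,0],loss="soft_l1");print(q.x,np.degrees(q.x[2]));print(np.round(g(q.x).reshape(-1,2),1))
for c in("scene","top"):
    im=cv2.imread(f"pics/{c}0.png");im=cv2.resize(im,None,fx=4,fy=4,interpolation=cv2.INTER_CUBIC)
    def L(p,a,b,col):
        u=(proj(c,[T(p,a),T(p,b)])*4+2).astype(int);cv2.line(im,tuple(map(int,u[0])),tuple(map(int,u[1])),col,1,cv2.LINE_AA)
    def box(p,x0,x1,y,z0,z1,col):
        C=[(x0,-y),(x1,-y),(x1,y),(x0,y)]
        for i in range(4):
            for z in(z0,z1):L(p,(*C[i],z),(*C[(i+1)%4],z),col)
            L(p,(*C[i],z0),(*C[i],z1),col)
    box(s.x,-22,40,31,0,4,(0,255,0));box(s.x,-8,8,13,70,114,(0,0,255));box(s.x,-32,30,14,39,62,(255,255,0));box(q.x,-85,85,80,0,45,(0,255,255))
    u=proj(c,[T(s.x,(0,0,50))])[0]*4
    v=proj(c,[T(q.x,(0,0,20))])[0]*4
    A=[im[int(w[1])-190:int(w[1])+190,int(w[0])-190:int(w[0])+190] for w in(u,v)]
    cv2.imwrite(f"pics/ov_{c}.png",np.hstack(A))
E
python3 fit.py
```

```text
[ 0.51833305  0.27730875 -0.03536442] -2.0262322967923247
[[-0.4 -0.4]
 [-0.5 -0.1]
 [-0.6 -0.6]
 [-0.2 -0.4]
 [-0.3 -1.2]
 [ 0.9 -0.8]
 [ 0.6 -0.7]
 [-0.8 -1.2]
 [-1.  -1.4]
 [-0.2 -1.3]
 [-0.8 -0.5]]
[ 0.48950935 -0.03692969 -0.05673727] -3.2508058290498685
[[-0.7 -0.9]
 [-0.4 -0.8]
 [ 1.1  0.6]
 [ 0.1 -0.9]
 [ 2.9 -5.3]
 [-1.7 -4.4]
 [ 1.9  0.3]
 [-2.  -1.7]]
```

View pics/ov_scene.png

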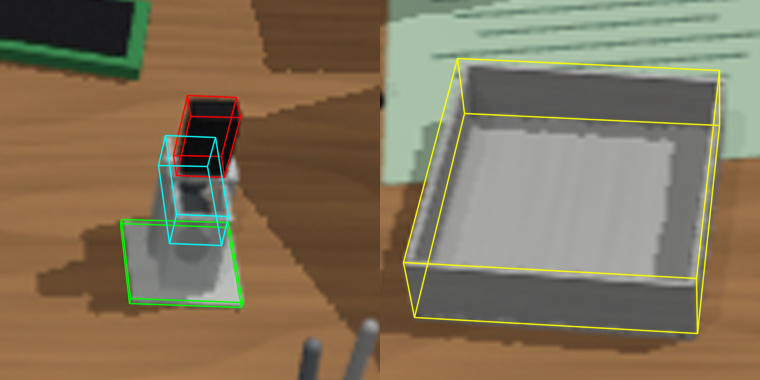

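View pics/ov_top.png

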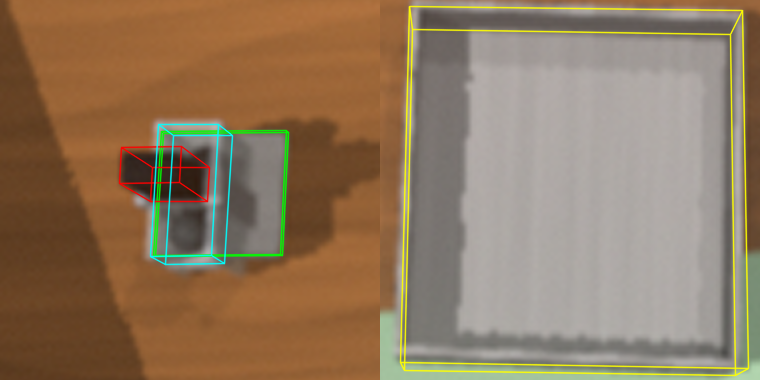

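Both overlays fit. The cup is at (0.518, 0.277) with yaw about -2° and its spout toward -x. The tray is at (0.489, -0.037) with yaw about -3°. I'll turn the tool so the jaws close along the cup's x.

Call:
{"fn": "move_arm", "kwargs": {"deltas": [[0,0,-5,0,0,0,0],[0,0,-7,0,0,0,0],[0,0,-7,0,0,0,0],[0,0,-7,0,0,0,0],[0,0,-7,0,0,0,0],[0,0,-7,0,0,0,0],[0,0,-7,0,0,0,0],[0,0,-7,0,0,0,0],[0,0,-6,0,0,0,0],[0,0,-2.7,0,0,0,0],[0,0,0,0,0,0,0]], "newtons": 60}}

```text
time: 1.52
position: [0.2347, -0.4974, 0.2313]
orientation: [1.0, -0.017, 0.0, -0.0]
force: [-0.4, -0.5, -0.3]
width: 0.0852
```

Call:
{"fn": "move_arm", "kwargs": {"deltas": [[0,0,0,0.004,-0.012,0,0],[0,0,0,0.007,-0.022,0,0],[0,0,0,0.01,-0.03,0,0],[0,0,0,0.01,-0.03,0,0],[0,0,0,0.01,-0.03,0,0],[0,0,0,0.01,-0.03,0,0],[0,0,0,0.01,-0.03,0,0],[0,0,0,0.01,-0.03,0,0],[0,0,0,0.01,-0.03,0,0],[0,0,0,0.01,-0.03,0,0],[0,0,0,0.01,-0.03,0,0],[0,0,0,0.01,-0.03,0,0],[0,0,0,0.01,-0.03,0,0],[0,0,0,0.01,-0.03,0,0],[0,0,0,0.01,-0.03,0,0],[0,0,0,0.01,-0.03,0,0],[0,0,0,0.01,-0.03,0,0],[0,0,0,0.01,-0.03,0,0],[0,0,0,0.01,-0.03,0,0],[0,0,0,0.01,-0.03,0,0]]}}

```text
time: 3.18
position: [0.4457, 0.0715, 0.2314]
orientation: [1.0, -0.019, 0.0, -0.0]
force: [0.1, -0.3, 0.6]
width: 0.0856
```

Call:
{"fn": "move_arm", "kwargs": {"deltas": [[0,0,0,0.01,-0.03,0,0],[0,0,0,0.01,-0.03,0,0],[0,0,0,0.01,-0.03,0,0],[0,0,0,0.01,-0.03,0,0],[0,0,0,0.01,-0.03,0,0],[0,0,0,0.006,-0.02,0,0],[0,0,0,0.004,-0.012,0,0],[0,0,0,0,0,0,0]]}}

```text
time: 3.85
position: [0.5123, 0.251, 0.231]
orientation: [1.0, -0.018, -0.0, -0.0]
force: [-0.2, -0.1, -0.3]
width: 0.0854
```

Call:
{"fn": "move_arm", "kwargs": {"deltas": [[0,0,0,0.002,-0.013,0,0],[0,0,0,0.003,-0.013,0.01,0],[0,0,0,0,0,0.02,0],[0,0,0,0,0,0.02,0],[0,0,0,0,0,0.02,0],[0,0,0,0,0,0.01,0],[0,0,0,0,0,0,0]]}}

```text
time: 4.43
position: [0.5173, 0.2741, 0.1495]
orientation: [1.0, -0.018, -0.002, 0.001]
force: [-0.3, 0.6, 0.1]
width: 0.0851
```

```bash
cat > look.py <<'E'
import sys
from h import *
n=sys.argv[1];A=[]
o=r.get_obs();print(np.round(o["position"],4),round(o["width"],4),o["time"])
p=np.array(o["position"])
for c in("scene","top"):
    im=r.capture(c);cv2.imwrite(f"pics/{n}_{c}.png",im)
    X=p if len(sys.argv)<5 else np.array(list(map(float,sys.argv[2:5])))
    u=proj(c,[X])[0].astype(int)
    h=50;im=cv2.copyMakeBorder(im,h,h,h,h,cv2.BORDER_CONSTANT)
    A.append(cv2.resize(im[u[1]:u[1]+2*h,u[0]:u[0]+2*h],None,fx=4,fy=4,interpolation=cv2.INTER_CUBIC))
cv2.imwrite(f"pics/{n}.png",np.hstack(A))
E
python3 look.py a
```

```text
[0.5173 0.2741 0.1495] 0.0851 4.4333
```

View pics/a.png

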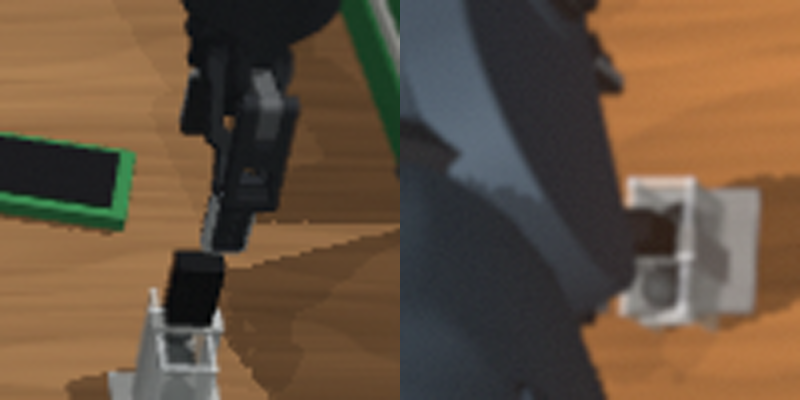

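```bash
python3 - <<'E'
from h import *
p=np.array(r.get_obs()["position"]);u0=proj("scene",[p])[0].astype(int)
for X in [p,p+[.045,0,0],p+[.045,0,.013],p+[.045,.011,.013],p+[.045,-.011,.013],[.5183,.2773,.114],[.5263,.2903,.114],[.5263,.2643,.114]]:
    print(np.round(X,3),np.round((proj("scene",[X])[0]-u0)*4+200,0))
E
```

```text
[0.519 0.275 0.152] [201. 201.]
[0.564 0.275 0.152] [215. 260.]
[0.564 0.275 0.165] [220. 241.]
[0.564 0.286 0.165] [243. 241.]
[0.564 0.264 0.165] [198. 241.]
[0.518 0.277 0.114] [192. 256.]
[0.526 0.29  0.114] [220. 266.]
[0.526 0.264 0.114] [170. 266.]
```

Finger and handle appear where the calibration predicts: finger tip at about (224,243) and handle top at about (195,262) in the crop. Descending and gripping.

Call:
{"fn": "move_arm", "kwargs": {"deltas": [[0,0,0,0,-0.002,0.01,0],[0,0,0,0,0,0.018,0],[0,0,0,0,0,0.018,0],[0,0,0,0,0,0.015,0],[0,0,0,0,0,0.01,0],[0,0,0,0,0,0,0],[0,0,0,0,0,0,0.3],[0,0,0,0,0,0,0.6],[0,0,0,0,0,0,0.8],[0,0,0,0,0,0,1],[0,0,0,0,0,0,1],[0,0,0,0,0,0,1],[0,0,0,0,0,0,1],[0,0,0,0,0,0,1],[0,0,0,0,0,0,1],[0,0,0,0,0,0,1]], "newtons": 60}}

```text
time: 5.87
position: [0.5184, 0.277, 0.0805]
orientation: [1.0, -0.018, -0.0, -0.0]
force: [-2.9, 0.4, 4.4]
width: 0.0148
```

```bash
python3 look.py b; python3 -c "
from plant import r;print(r.get_obs()['force'])"
```

```text
[0.5184 0.277  0.0805] 0.0148 5.8667
[-3.67703864  0.02308135  5.800713  ]
```

View pics/b.png

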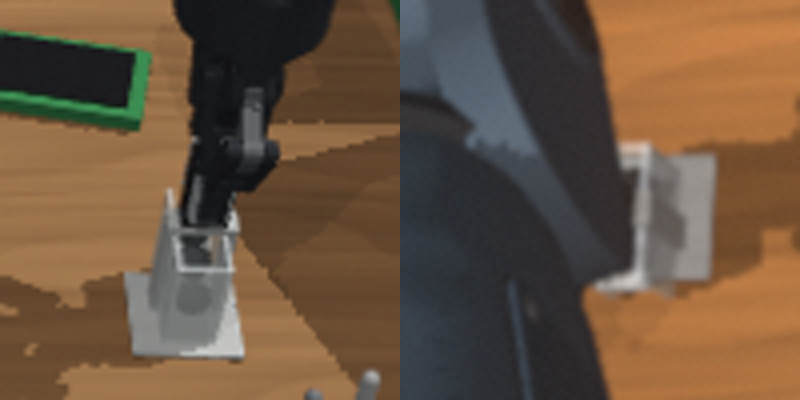

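Call:
{"fn": "move_arm", "kwargs": {"deltas": [[0,0,0,0,0,-0.003,1],[0,0,0,0,0,-0.006,1],[0,0,0,0,0,-0.01,1],[0,0,0,0,0,-0.014,1],[0,0,0,0,0,-0.015,1],[0,0,0,0,0,-0.014,1],[0,0,0,0,0,-0.01,1],[0,0,0,0,0,-0.006,1],[0,0,0,0,0,-0.004,1],[0,0,0,0,0,0,1],[0,0,0,0,0,0,1]], "newtons": 80}}

```text
time: 6.88
position: [0.5183, 0.2769, 0.1619]
orientation: [1.0, -0.018, -0.0, 0.0]
force: [-0.5, -0.2, -4.7]
width: 0.0149
```

```bash
python3 look.py c
```

```text
[0.5183 0.2769 0.1619] 0.0149 6.8833
```

View pics/c.png

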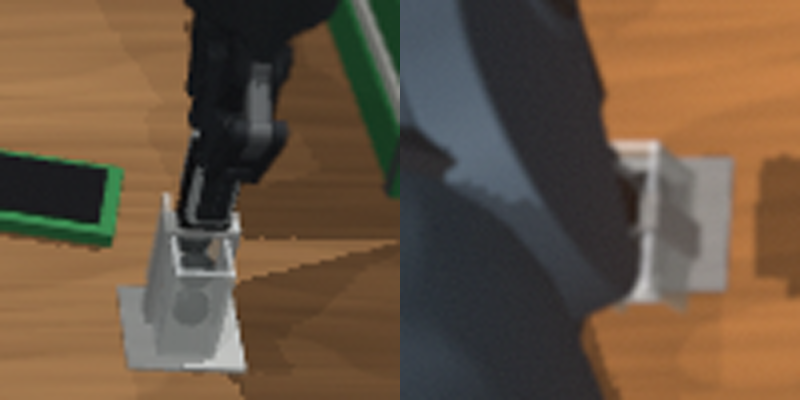

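Call:
{"fn": "move_arm", "kwargs": {"deltas": [[0,0,0,0,0.004,0,1],[0,0,0,-0.001,0.008,0,1],[0,0,0,-0.001,0.012,0,1],[0,0,0,-0.001,0.016,0,1],[0,0,0,-0.001,0.016,0,1],[0,0,0,-0.001,0.016,0,1],[0,0,0,-0.001,0.016,0,1],[0,0,0,-0.001,0.016,0,1],[0,0,0,-0.001,0.016,0,1],[0,0,0,-0.001,0.016,0,1],[0,0,0,-0.001,0.016,0,1],[0,0,0,-0.001,0.016,0,1],[0,0,0,-0.001,0.016,0,1],[0,0,0,-0.001,0.016,0,1],[0,0,0,-0.001,0.016,0,1],[0,0,0,-0.001,0.016,0,1],[0,0,0,-0.001,0.016,0,1],[0,0,0,-0.001,0.016,0,1],[0,0,0,0,0.016,0,1],[0,0,0,0,0.016,0,1]]}}

```text
time: 8.65
position: [0.4902, -0.0198, 0.1623]
orientation: [1.0, -0.018, -0.0, 0.0]
force: [0.4, 0.4, -4.0]
width: 0.015
```

Call:
{"fn": "move_arm", "kwargs": {"deltas": [[0,0,0,0,0.014,0,1],[0,0,0,0,0.01,0,1],[0,0,0,0,0.006,0,1],[0,0,0,0,0.003,0,1],[0,0,0,0,0,0.004,1],[0,0,0,0,0,0.008,1],[0,0,0,0,0,0.008,1],[0,0,0,0,0,0.004,1],[0,0,0,0,0,0,1],[0,0,0,0,0,0,1]]}}

```text
time: 9.48
position: [0.4896, -0.0509, 0.1379]
orientation: [1.0, -0.018, -0.0, -0.0]
force: [0.2, -0.1, -3.1]
width: 0.0149
```

```bash
python3 look.py d
```

```text
[ 0.4896 -0.0509  0.1379] 0.0149 9.4833
```

View pics/d.png

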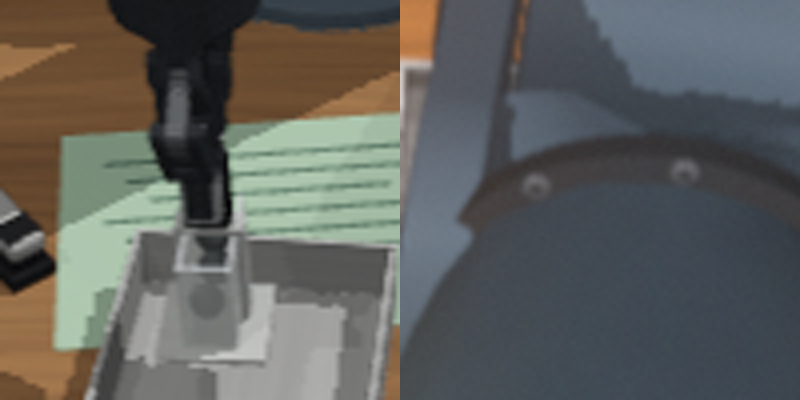

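The cup is upright over the tray, but the arm hides it from the top camera and the cup hides the spout from the scene camera. I'll turn the cup 60° about the vertical so the scene camera sees the channel side-on.

Call:
{"fn": "move_arm", "kwargs": {"deltas": [[0,0,2,0,0,0,1],[0,0,4,0,0,0,1],[0,0,5,0,0,0,1],[0,0,5,0,0,0,1],[0,0,5,0,0,0,1],[0,0,5,0,0,0,1],[0,0,5,0,0,0,1],[0,0,5,0,0,0,1],[0,0,5,0,0,0,1],[0,0,5,0,0,0,1],[0,0,5,0,0,0,1],[0,0,5,0,0,0,1],[0,0,3,0,0,0,1],[0,0,1,0,0,0,1],[0,0,0,0,0,0,1]]}}

```text
time: 10.83
position: [0.4899, -0.0512, 0.1385]
orientation: [0.857, -0.515, 0.0, -0.0]
force: [-0.4, 0.3, -4.3]
width: 0.0152
```

Call:
{"fn": "move_arm", "kwargs": {"deltas": [[0,1,0,0,0,0,1],[0,2,0,0,0,0,1],[0,2,0,0,0,0,1],[0,2,0,0,0,0,1],[0,1,0,0,0,0,1],[0,0,0,0,0,0,1]]}}

```text
time: 11.33
position: [0.4895, -0.0507, 0.1383]
orientation: [0.855, -0.513, 0.06, 0.036]
force: [0.4, 0.9, -3.6]
width: 0.0151
```

```bash
python3 look.py e
```

```text
[ 0.4895 -0.0507  0.1383] 0.0151 11.3333
```

View pics/e.png

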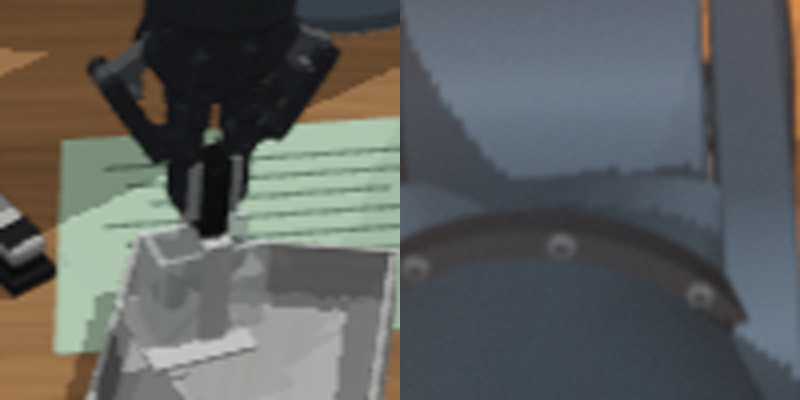

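The 8° tilt is in the right direction and no ball is out yet. Through the clear wall, the rear ball shows at about (180,290) in the crop. I'll go on in small steps.

Call:
{"fn": "move_arm", "kwargs": {"deltas": [[0,1,0,0,0,0,1],[0,1,0,0,0,0,1],[0,1,0,0,0,0,1],[0,1,0,0,0,0,1],[0,0,0,0,0,0,1],[0,0,0,0,0,0,1],[0,0,0,0,0,0,1]]}}

```text
time: 12.02
position: [0.4899, -0.0513, 0.1383]
orientation: [0.852, -0.513, 0.089, 0.054]
force: [-0.6, 0.3, -4.6]
width: 0.015
```

```bash
cat > lk.py <<'E'
import sys
from h import *
o=r.get_obs();q=o["orientation"];print(np.round(o["position"],4),round(o["width"],4),round(o["time"],2),"tilt",np.degrees(np.arccos(2*(q[0]**2+q[1]**2)-1)))
im=r.capture("scene");cv2.imwrite(f"pics/{sys.argv[1]}_raw.png",im)
c=im[130:220,230:340].astype(float)*1.4
cv2.imwrite(f"pics/{sys.argv[1]}.png",cv2.resize(np.clip(c,0,255).astype(np.uint8),None,fx=6,fy=6,interpolation=cv2.INTER_CUBIC))
for l in("seal_front",):print([(np.round(d["at"],1).tolist(),round(d["score"],2)) for d in r.find_in(l,"scene")])
E
python3 lk.py f1
```

```text
[ 0.4899 -0.0513  0.1383] 0.015 12.02 tilt 11.980780252054082
[]
```

View pics/f1.png

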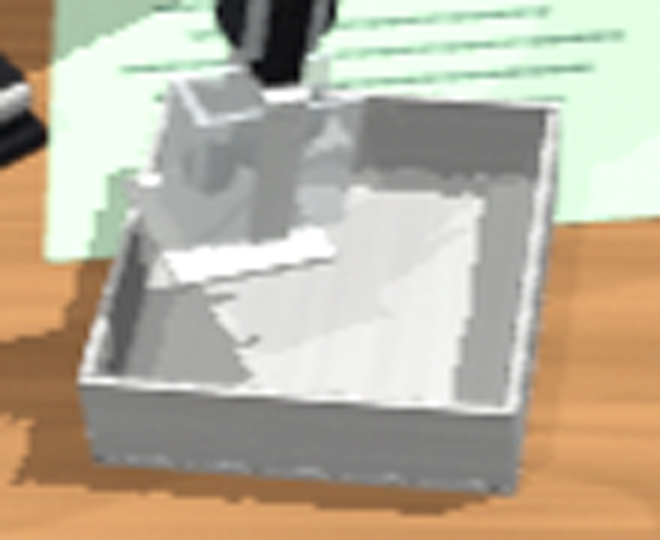

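At 12° the cup holds and the tray floor is empty. Continuing in 2° steps.

Call:
{"fn": "move_arm", "kwargs": {"deltas": [[0,1,0,0,0,0,1],[0,1,0,0,0,0,1],[0,0,0,0,0,0,1],[0,0,0,0,0,0,1],[0,0,0,0,0,0,1],[0,0,0,0,0,0,1],[0,0,0,0,0,0,1],[0,0,0,0,0,0,1]]}}

```text
time: 12.78
position: [0.4898, -0.0513, 0.1383]
orientation: [0.851, -0.512, 0.104, 0.063]
force: [-0.4, -0.1, -4.3]
width: 0.0148
```

```bash
python3 lk.py f2
```

```text
[ 0.4898 -0.0513  0.1383] 0.0148 12.78 tilt 13.991657602570273
[]
```

View pics/f2.png

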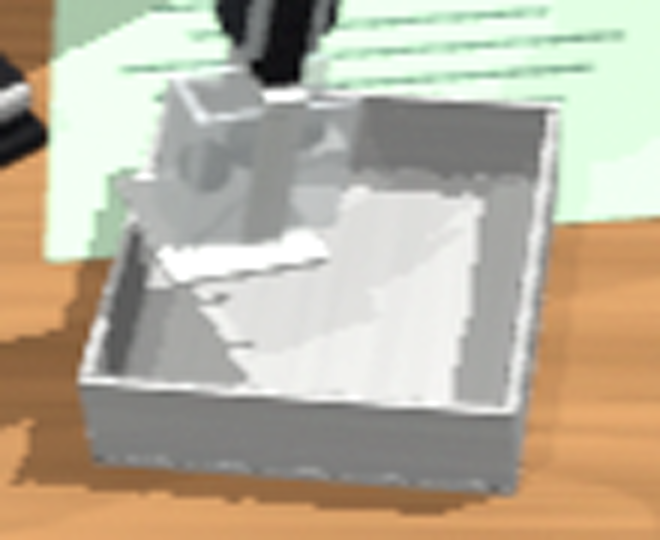

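No ball is out at 14°. Continuing.

Call:
{"fn": "move_arm", "kwargs": {"deltas": [[0,1,0,0,0,0,1],[0,1,0,0,0,0,1],[0,0,0,0,0,0,1],[0,0,0,0,0,0,1],[0,0,0,0,0,0,1],[0,0,0,0,0,0,1],[0,0,0,0,0,0,1],[0,0,0,0,0,0,1]]}}

```text
time: 13.55
position: [0.4898, -0.0513, 0.1383]
orientation: [0.849, -0.51, 0.119, 0.072]
force: [-0.4, 0.7, -4.9]
width: 0.0148
```

```bash
python3 lk.py f3
```

```text
[ 0.4898 -0.0513  0.1383] 0.0148 13.55 tilt 15.992224096150672
[]
```

View pics/f3.png

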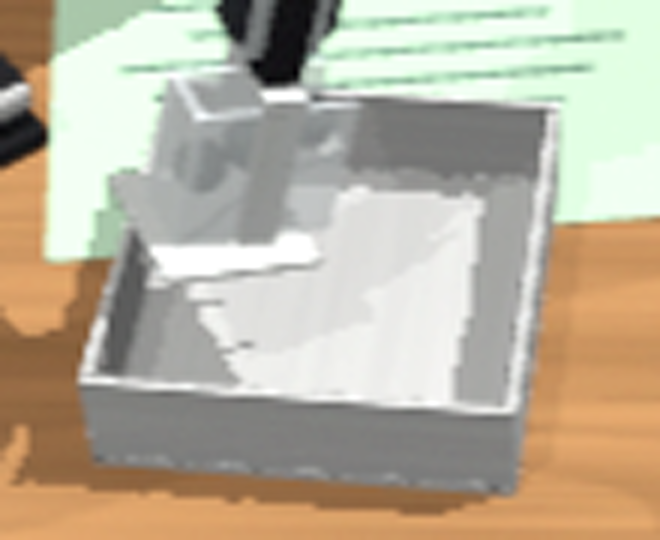

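Call:
{"fn": "move_arm", "kwargs": {"deltas": [[0,0.8,0,0,0,0,1],[0,0.7,0,0,0,0,1],[0,0,0,0,0,0,1],[0,0,0,0,0,0,1],[0,0,0,0,0,0,1],[0,0,0,0,0,0,1],[0,0,0,0,0,0,1],[0,0,0,0,0,0,1],[0,0,0,0,0,0,1]]}}

```text
time: 14.4
position: [0.4898, -0.0513, 0.1384]
orientation: [0.847, -0.509, 0.13, 0.078]
force: [-0.4, -0.3, -3.3]
width: 0.0149
```

```bash
python3 lk.py f4
```

```text
[ 0.4898 -0.0513  0.1384] 0.0149 14.4 tilt 17.503308367121228
[([299.4, 174.0], 0.43)]
```

View pics/f4.png

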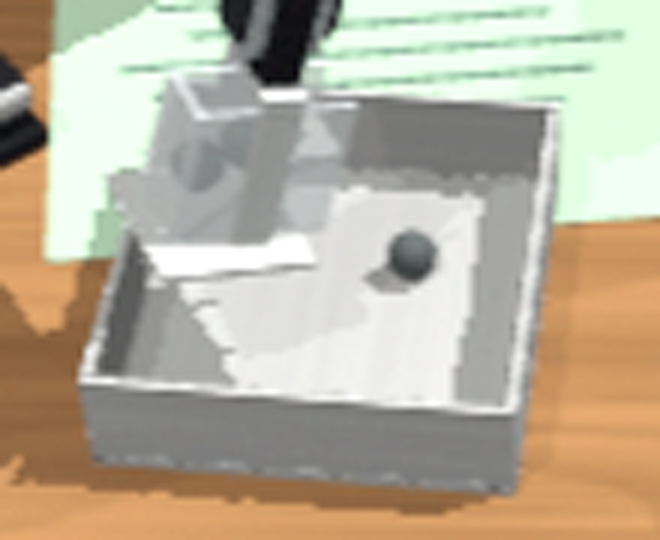

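The first ball is in the tray at (410,255) in the crop. The rear ball is still visible in the cup at (195,165). Continuing to 24°.

Call:
{"fn": "move_arm", "kwargs": {"deltas": [[0,1,0,0,0,0,1],[0,1.5,0,0,0,0,1],[0,1.5,0,0,0,0,1],[0,1.5,0,0,0,0,1],[0,1,0,0,0,0,1],[0,0,0,0,0,0,1],[0,0,0,0,0,0,1],[0,0,0,0,0,0,1],[0,0,0,0,0,0,1],[0,0,0,0,0,0,1]]}}

```text
time: 15.33
position: [0.4899, -0.0513, 0.1384]
orientation: [0.838, -0.504, 0.178, 0.107]
force: [-0.3, -0.8, -3.9]
width: 0.015
```

```bash
python3 lk.py f5
```

```text
[ 0.4899 -0.0513  0.1384] 0.015 15.33 tilt 23.988016152403105
[([297.2, 168.5], 0.45)]
```

View pics/f5.png

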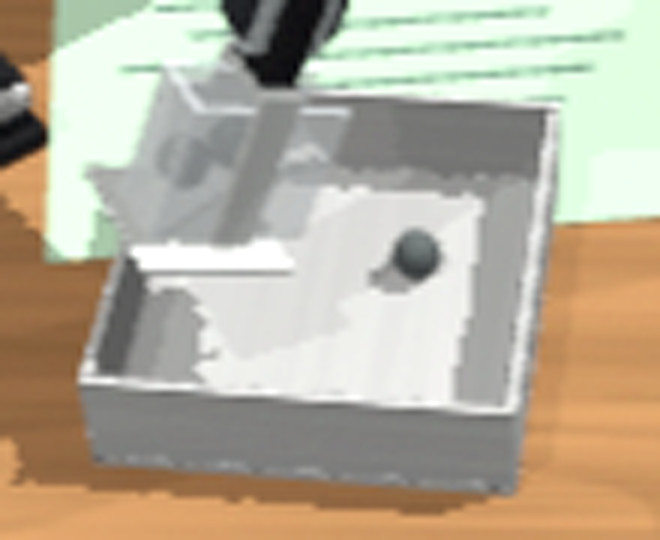

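There is one ball in the tray. Two are visible in the cup at (180,160) and (228,140).

Call:
{"fn": "move_arm", "kwargs": {"deltas": [[0,1,0,0,0,0,1],[0,1,0,0,0,0,1],[0,0.5,0,0,0,0,1],[0,0,0,0,0,0,1],[0,0,0,0,0,0,1],[0,0,0,0,0,0,1],[0,0,0,0,0,0,1],[0,0,0,0,0,0,1],[0,0,0,0,0,0,1],[0,0,0,0,0,0,1]]}}

```text
time: 16.27
position: [0.4897, -0.0513, 0.1383]
orientation: [0.834, -0.502, 0.196, 0.118]
force: [-0.2, -0.2, -4.3]
width: 0.0147
```

```bash
python3 lk.py f6
```

```text
[ 0.4897 -0.0513  0.1383] 0.0147 16.27 tilt 26.49394758691948
[([295.6, 172.2], 0.63)]
```

View pics/f6.png

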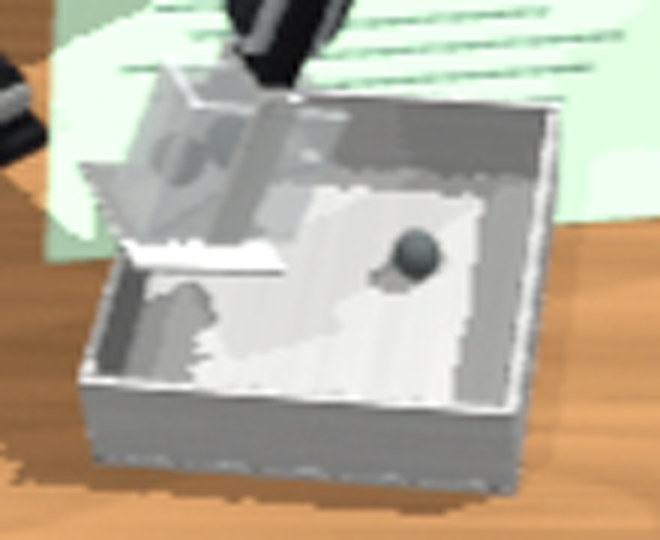

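Call:
{"fn": "move_arm", "kwargs": {"deltas": [[0,0.7,0,0,0,0,1],[0,0.8,0,0,0,0,1],[0,0,0,0,0,0,1],[0,0,0,0,0,0,1],[0,0,0,0,0,0,1],[0,0,0,0,0,0,1],[0,0,0,0,0,0,1],[0,0,0,0,0,0,1],[0,0,0,0,0,0,1],[0,0,0,0,0,0,1]]}}

```text
time: 17.2
position: [0.4898, -0.0512, 0.1383]
orientation: [0.831, -0.5, 0.207, 0.125]
force: [0.6, 0.2, -3.0]
width: 0.0152
```

```bash
python3 lk.py f7
```

```text
[ 0.4898 -0.0512  0.1383] 0.0152 17.2 tilt 27.999109924946072
[([298.8, 172.8], 0.62)]
```

View pics/f7.png

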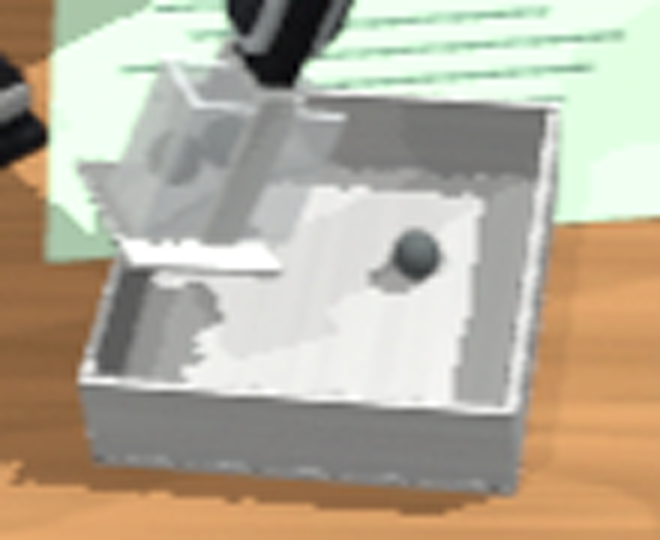

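At 28° there is no change, so I'll keep stepping.

Call:
{"fn": "move_arm", "kwargs": {"deltas": [[0,0.7,0,0,0,0,1],[0,0.8,0,0,0,0,1],[0,0,0,0,0,0,1],[0,0,0,0,0,0,1],[0,0,0,0,0,0,1],[0,0,0,0,0,0,1],[0,0,0,0,0,0,1],[0,0,0,0,0,0,1],[0,0,0,0,0,0,1],[0,0,0,0,0,0,1]]}}

```text
time: 18.13
position: [0.4898, -0.0512, 0.1383]
orientation: [0.829, -0.498, 0.218, 0.131]
force: [0.2, -0.9, -3.8]
width: 0.0145
```

```bash
python3 lk.py f8
```

```text
[ 0.4898 -0.0512  0.1383] 0.0145 18.13 tilt 29.49768097236145
[([296.8, 173.0], 0.53)]
```

View pics/f8.png

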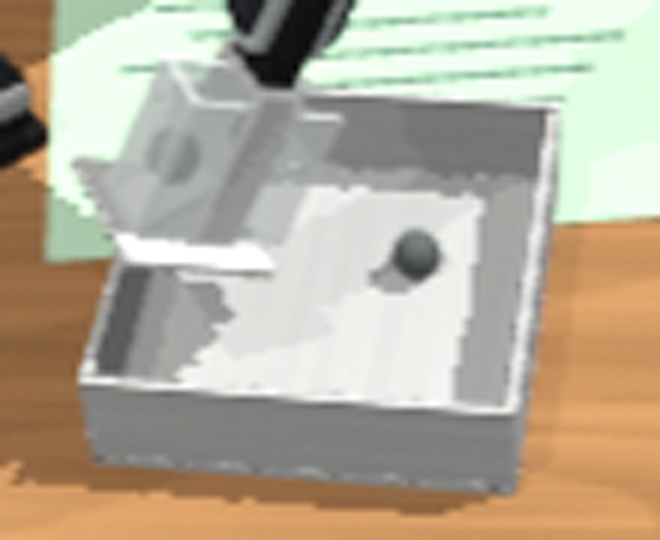

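The middle ball has started to move behind the strip at about (240,130). I'll hold the tilt and wait.

Call:
{"fn": "move_arm", "kwargs": {"deltas": [[0,0,0,0,0,0,1],[0,0,0,0,0,0,1],[0,0,0,0,0,0,1],[0,0,0,0,0,0,1],[0,0,0,0,0,0,1],[0,0,0,0,0,0,1]]}}

```text
time: 18.73
position: [0.4897, -0.0512, 0.1383]
orientation: [0.829, -0.498, 0.218, 0.131]
force: [-0.2, 1.2, -3.3]
width: 0.0151
```

```bash
python3 lk.py f9
```

```text
[ 0.4897 -0.0512  0.1383] 0.0151 18.73 tilt 29.500454202151456
[([301.8, 171.3], 0.41)]
```

View pics/f9.png

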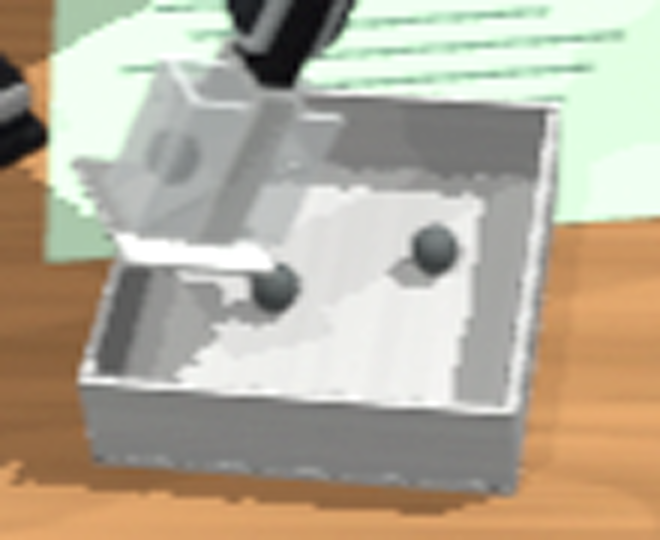

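Two balls are now in the tray at (275,285) and (435,248), and the third is in the cup at (172,158). Turning the cup upright and raising it.

Call:
{"fn": "move_arm", "kwargs": {"deltas": [[0,-1.5,0,0,0,0,1],[0,-3,0,0,0,0,1],[0,-4,0,0,0,0,1],[0,-4,0,0,0,0,1],[0,-4,0,0,0,0,1],[0,-4,0,0,0,0,1],[0,-4,0,0,0,0,1],[0,-3,0,0,0,0,1],[0,-2,0,0,0,0,1],[0,0,0,0,0,-0.005,1],[0,0,0,0,0,-0.01,1],[0,0,0,0,0,-0.01,1],[0,0,0,0,0,-0.01,1],[0,0,0,0,0,-0.005,1],[0,0,0,0,0,0,1],[0,0,0,0,0,0,1]]}}

```text
time: 20.17
position: [0.4898, -0.0511, 0.1787]
orientation: [0.857, -0.515, 0.0, -0.0]
force: [-0.5, 0.4, -3.1]
width: 0.0152
```

```bash
python3 lk.py g1
```

```text
[ 0.4898 -0.0511  0.1787] 0.0152 20.17 tilt 0.055639012830043855
[([303.0, 172.7], 0.49)]
```

View pics/g1.png

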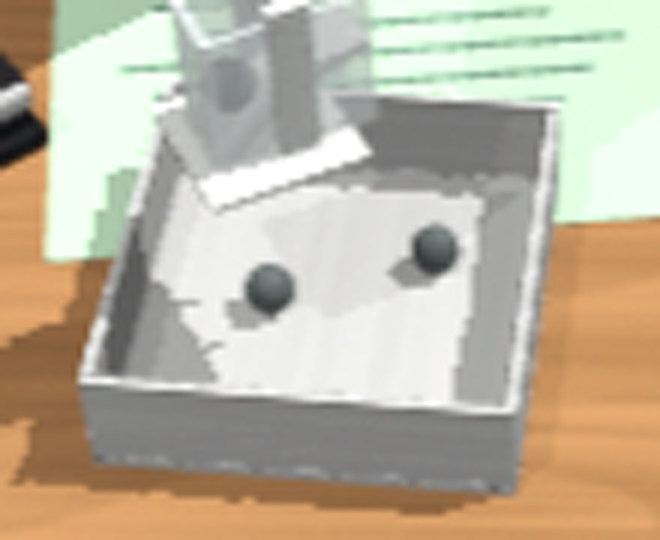

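The cup is upright with one ball in it at (235,85), and two are in the tray at (270,288) and (435,248). I'll carry it to the free counter spot around (0.52, 0.17).

Call:
{"fn": "move_arm", "kwargs": {"deltas": [[0,0,0,-0.004,-0.003,0,1],[0,0,0,-0.008,-0.006,0,1],[0,0,0,-0.012,-0.009,0,1],[0,0,0,-0.014,-0.01,0,1],[0,0,0,-0.014,-0.01,0,1],[0,0,0,-0.014,-0.01,0,1],[0,0,0,-0.014,-0.01,0,1],[0,0,0,-0.014,-0.01,0,1],[0,0,0,-0.014,-0.01,0,1],[0,0,0,-0.014,-0.01,0,1],[0,0,0,-0.014,-0.01,0,1],[0,0,0,-0.014,-0.01,0,1],[0,0,0,-0.012,-0.009,0,1],[0,0,0,-0.009,-0.007,0,1],[0,0,0,-0.006,-0.004,0,1],[0,0,0,-0.003,-0.002,0,1],[0,0,0,0,0,0,1],[0,0,0,0,0,0,1]]}}

```text
time: 21.77
position: [0.5201, 0.1684, 0.1782]
orientation: [0.857, -0.515, -0.0, 0.0]
force: [0.2, -0.2, -3.0]
width: 0.0149
```

Call:
{"fn": "move_arm", "kwargs": {"deltas": [[0,0,0,0,0,0.005,1],[0,0,0,0,0,0.01,1],[0,0,0,0,0,0.015,1],[0,0,0,0,0,0.015,1],[0,0,0,0,0,0.015,1],[0,0,0,0,0,0.012,1],[0,0,0,0,0,0.008,1],[0,0,0,0,0,0.005,1],[0,0,0,0,0,0.003,1],[0,0,0,0,0,0,1],[0,0,0,0,0,0,1]]}}

```text
time: 22.68
position: [0.5205, 0.1688, 0.0907]
orientation: [0.857, -0.515, 0.0, -0.0]
force: [0.0, 0.2, -3.2]
width: 0.0155
```

```bash
python3 look.py i
```

```text
[0.5205 0.1688 0.0907] 0.0155 22.6833
```

View pics/i_scene.png

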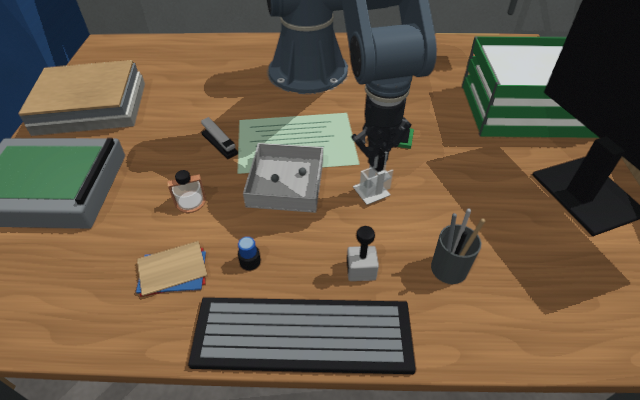

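The cup hangs 10 mm above clear counter at (375,185), with two balls in the tray at (275,178) and (302,171). Setting it down gently.

Call:
{"fn": "move_arm", "kwargs": {"deltas": [[0,0,0,0,0,0.003,1],[0,0,0,0,0,0.003,1],[0,0,0,0,0,0.002,1],[0,0,0,0,0,0.001,1],[0,0,0,0,0,0,1],[0,0,0,0,0,0,1]]}}

```text
time: 23.28
position: [0.5202, 0.1687, 0.0812]
orientation: [0.857, -0.515, -0.0, 0.0]
force: [0.5, -0.2, -3.2]
width: 0.0153
```

Call:
{"fn": "move_arm", "kwargs": {"deltas": [[0,0,0,0,0,0.001,1],[0,0,0,0,0,0,1],[0,0,0,0,0,0,1]]}}

```text
time: 23.53
position: [0.5204, 0.1688, 0.0805]
orientation: [0.857, -0.515, 0.0, -0.0]
force: [0.2, 0.5, 0.8]
width: 0.0147
```

Contact is made: the force went from -3.2 to +0.8 N. Releasing and retreating upward.

Call:
{"fn": "move_arm", "kwargs": {"deltas": [[0,0,0,0,0,0,0.8],[0,0,0,0,0,0,0.7],[0,0,0,0,0,0,0.5],[0,0,0,0,0,0,0.3],[0,0,0,0,0,0,0.1],[0,0,0,0,0,0,0],[0,0,0,0,0,0,0],[0,0,0,0,0,0,0],[0,0,0,0,0,0,0]], "newtons": 20}}

```text
time: 24.28
position: [0.5202, 0.1687, 0.0803]
orientation: [0.857, -0.515, -0.0, -0.0]
force: [0.4, 0.1, 1.2]
width: 0.0852
```

```bash
python3 look.py j
```

```text
[0.5202 0.1687 0.0803] 0.0852 24.2833
```

View pics/j.png

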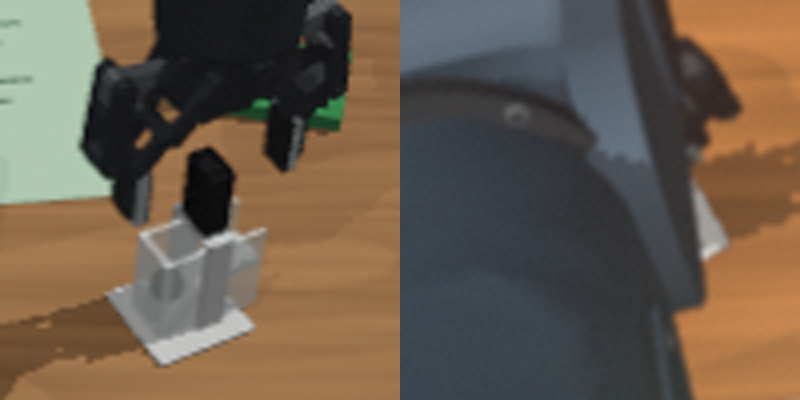

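The cup stands free with the third ball at (168,285) in the crop, and both fingers are clear of the handle. Moving up and away.

Call:
{"fn": "move_arm", "kwargs": {"deltas": [[0,0,0,0,0,-0.005,0],[0,0,0,0,0,-0.015,0],[0,0,0,0,0,-0.02,0],[0,0,0,0,0,-0.025,0],[0,0,0,0,0,-0.025,0],[0,0,0,0,0,-0.025,0],[0,0,0,0,0,-0.02,0],[0,0,0,0,0,-0.01,0],[0,0,0,-0.01,-0.01,0,0],[0,0,0,-0.02,-0.01,0,0],[0,0,0,-0.03,-0.01,0,0],[0,0,0,-0.03,-0.01,0,0],[0,0,0,-0.03,-0.01,0,0],[0,0,0,-0.02,0,0,0],[0,0,0,-0.01,0,0,0],[0,0,0,0,0,0,0],[0,0,0,0,0,0,0]]}}

```text
time: 25.8
position: [0.4939, 0.3244, 0.2246]
orientation: [0.857, -0.515, -0.0, 0.001]
force: [-0.0, -0.5, -0.1]
width: 0.0854
```

```bash
python3 look.py k .52 .13 .05; python3 -c "
import cv2;i=cv2.imread('pics/k_scene.png')[120:230,230:430];cv2.imwrite('pics/k2.png',cv2.resize(i,None,fx=4,fy=4,interpolation=2))"
```

```text
[0.4939 0.3244 0.2246] 0.0854 25.8
```

View pics/k2.png

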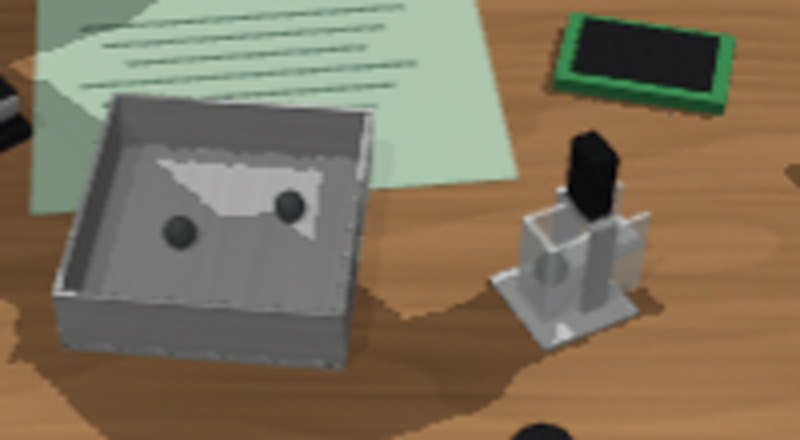

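View pics/k_top.png

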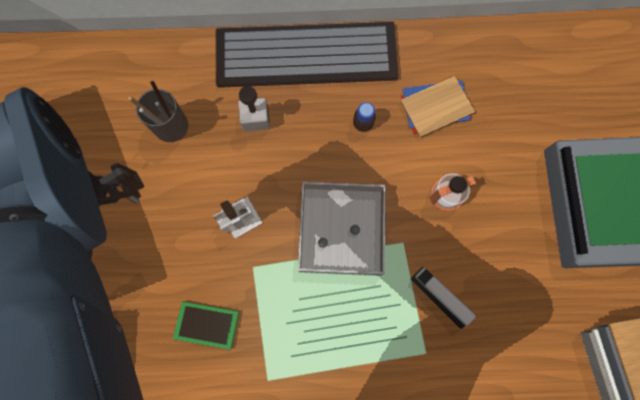

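Both views agree: two balls in the tray, at (180,232) and (290,206) in the crop. The cup stands upright on the counter with the third ball at (550,265), and the robot is clear. Handing in.

```bash
python3 -c "
from plant import r;print(r.job_done())"
```

```text
the job is handed in; nothing more can be done
None
```

I picked up the block-handled cup and tipped it in small steps over the tray. The first ball dropped at about 17.5° and the second at about 29.5°. I then turned the cup upright, stood it on the counter at about (0.52, 0.17) m, let go and moved the arm away. The job was handed in at about 26 s.

The last pictures showed:
- **Tray:** both cameras show two balls in it.
- **Cup:** both cameras show it upright on the counter. Only the scene camera shows the third ball, through the clear wall.
- **Robot:** the gripper is open and touching nothing, and the force reads about zero.

No check failed. The balls came out about 3.5° later than the nominal angles. While the cup was over the tray the arm blocked the top camera, so I counted the balls then from the scene camera only. The ball detector reported at most one ball per picture, so all the counts are from my own reading of the pictures.

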